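# Sweep the glass pendants into the sorting board's trough

## Task

Sweep the three flat glass pendants (red round, blue square, orange six-sided) across the wooden sorting board with your fingertips so that all three drop into the green-floored trough along its far edge and stay there. Only push them, never pick one up, and leave the white ring cone standing where it is on the board and the blue jar, the gift box and the mug beside it undisturbed.

Things in the scene. Friction and masses are not known exactly. Their poses are not given: they have to be found in the camera images.
- board: wooden sorting board fixed to the counter, 253 (x) x 360 (y). Origin: on the counter (z = 0) near mid-board, z up; yaw within 0.25 rad. Flat top 20 above the counter from x = -120 to +50 mm, ending there in a bare square edge; beyond it, away from the robot, lies the sunken trough. Rails 8 wide, 8 high stand on the top along both ends (y = +-172 to +-180)
- trough (a point): centre of the trough's green floor, 5 above the counter, at board x = 87.5, y = 0; axes as the board's. The trough is 75 wide (board x = 50 to 125) and 344 long (board y = -172 to 172). Its far and end walls are dark, 8 thick, and rise to 35 above the counter; none stands between board top and trough
- round_pendant: red round pendant, 34 diameter, 10 thick, about 24 g, lying flat on the board top; it slides. Origin: its centre, 5 above its underside; z up
- square_pendant: blue square pendant, 32 x 32, 10 thick, about 26 g, lying flat on the board top; it slides. Origin: its centre, 5 above its underside; z up
- hex_pendant: orange six-sided pendant, 34 across flats, 39 across corners, 10 thick, about 25 g, lying flat on the board top; it slides. Origin: its centre, 5 above its underside; z up
- ring_cone: white ceramic ring cone, loose, standing on the board top in a row with the pendants (the four in any order along the board's y, about 80 apart, at least 64): foot 42 diameter, 55 high. Origin: centre of its underside, z up. To be left alone
- bead_jar: blue jar with a brass cap, 52 diameter, 75 high, standing on the counter beside the board's +y end. Origin: centre of its underside. To be left alone
- gift_box: red gift box with white ribbon, 90 x 90 x 50 high, on the left. Origin: centre of its underside. To be left alone
- mug: terracotta mug, 80 diameter, 90 high, handle to its +y, on the right. Origin: centre of its underside. To be left alone

How it is judged:
By the outcome, as a careful person would: the job done as asked, in the order asked, and still so for the second after the job is handed in, with the robot touching nothing.
It also fails if it takes over 56 s, if anything falls off the work surface, if the arm or the gripper's body presses on something with over 40 N, if the wrist force passes 120 N, or if a joint passes its speed limit or range.

## Robot

A 6-joint arm with a two-finger parallel gripper is mounted at the origin on the work surface. World frame = base frame: x ahead of the robot, y to its left, z up, the work surface at z = 0. Lengths are in m, angles in rad, forces in N, time in s.
With the tool pointing down it reaches from about 0.425 to 0.95 m from the base axis. Payload 3.5 kg.
Tool frame: the origin (TCP) lies midway between the tips of the shut fingers; the grasp point (between the pads) lies 19 mm behind it; z points along the fingers, y is the direction in which the jaws open and shut (so a half turn about z gives the same grasp; the last joint's range is limited). The gripper opens to 85 mm and grips with 20 to 120 N. Pads are 22 mm wide; open, the fingers measure 114 mm over their backs; the gripper's body (76 mm by 85 mm) begins 54 mm behind the grasp point. The pads swing forward as they close: fully open they stand 13 mm farther back than shut.
Start: joints at [-0.15, 0.286, 1.577, -0, 1.279, -0.15], TCP at [0.675, 0, 0.231] pointing down, gripper open.
Joint ranges: [-2.77, 2.77], [-0.9, 2.22], [0.21, 2.48], [-1.53, 4.67], [0.24, 2.81], [-2.84, 2.84]. Speed limits (rad/s): [2.79, 2.79, 3.14, 3.14, 3.14, 3.14].

## Interface

Orientations are given as a unit quaternion [x, y, z, w].
In Python, from plant import * gives the robot as it stands.
- The arm moves only by the shell command python3 -m jog 'ROWS' [FORCE]. ROWS is a JSON object of lists of equal length, an entry for each row: "travel": the shift along the world's x, y, z in mm, a list of three; "dr": the turn, a rotation vector about the world's x, y, z in degrees, a list of three; "jaw": the closure in counts, from 0 (fully open) to 255 (shut). In form: {"travel": [[x, y, z], ...], "dr": [[wx, wy, wz], ...], "jaw": [jaw, ...]}. A call has 1 to 5 rows; each row shifts and turns the commanded pose from where the row before left it; what a row does not reach is not made up. A row lasts 1/12 s, in which the tool goes at most 41.7 mm and 7.16 degrees, less where a joint would pass 70% of its speed; a pose out of reach is approached as far as the arm can. A call is refused whole if a number of a shift passes 41.7 or a number of a turn 7.16, either way. A call with a gripper value outside its range is refused whole. The fingers move at their own pace and stop on an object; FORCE is the grip in N (left out, the last holds). Time passes only in rows, so rows that do not move let the fingers close. It gives the time, the measured TCP pose, the force and the opening at its end, in the units of the state.
- get_state(): the state, without advancing time (a new reading comes with each control period).
- read_camera(name): name is "scene" or "side" or "wrist"; returns the picture (400x640x3 uint8, red, green, blue); there is no depth.
- camera_info(name): a dict with "K" (3x3 intrinsics, pixels), "k1" (the pictures are not rectified: a ray, as slopes to the right and down, at radius r is drawn at 1 + k1 r^2 times it, then the intrinsics apply), "R" (3x3) and "t" (3): a world point X has camera coordinates R X + t; the wrist camera has in their place "mount" (4x4, takes a point from camera to tool coordinates, whose origin is the TCP and whose axes are the flange's). Camera axes: x right, y down, z forward; pixel columns grow to the right and rows downward; lengths in m; the calibration is good to about 2 mm. A picture is of the moment at which its call begins: read the wrist's pose just before it. camera_info takes no time and is no camera call.
- sign_off(): hands the job in, once; it reports no verdict.
The state is a dict: "time": time; "qpos": joint angles; "dq": joint speeds; "joint_efforts": joint torques, N m; "eef_pos": TCP position; "tcp_rot": TCP orientation; "contact_force": force on the tool from outside, world axes, zero at the start; "wrist_torque": the same for the moment, N m; "opening": opening from 0.0 (shut) to 1.0 (fully open).
Only numpy, scipy, OpenCV 4.12 (cv2) and the standard library are available. Lean on these libraries where they do the work, as an engineer would, in place of code of your own. Each camera call takes 0.05 s, during which the arm holds its last target. There are 200 camera calls.

## Working session

There is one attempt and no reset: what is moved stays moved. The work goes in short steps, Python scripts to look and compute and a shell command to move; the robot and the scene stay as the last step left them, time stands still between calls to the robot, and variables do not carry over. Pictures are saved under pics/ and viewed, about 8 in all and at most 12, crops included, and the job is handed in when it is done.

```bash
ls; mkdir -p pics; python3 - <<'E'
from plant import *
import cv2
s=get_state();print(s)
for n in("scene","wrist"):
    im=read_camera(n);cv2.imwrite(f"pics/{n}0.png",im[:,:,::-1])
for n in("scene","side","wrist"):print(n,camera_info(n))
E
```

```text
pics
{'time': 0.0, 'qpos': array([-1.50036626e-01,  2.87195208e-01,  1.57820358e+00,  1.34258999e-05,
        1.27858316e+00, -1.50004249e-01]), 'dq': array([ 0.00148271,  0.00142775, -0.00056831,  0.000327  ,  0.00159868,
        0.00147721]), 'joint_efforts': array([-1.79628755e-04, -4.05981302e+01, -2.92628127e+01, -1.54224781e-04,
        5.81841552e-03,  3.74769741e-06]), 'eef_pos': array([6.74335972e-01, 1.08494716e-04, 2.29913086e-01]), 'tcp_rot': array([ 7.07119096e-01,  7.07093457e-01, -7.03828399e-04, -9.65321721e-04]), 'contact_force': array([-1.0883415 , -0.1888461 ,  0.34538744]), 'wrist_torque': array([0.03256366, 0.00670809, 0.04043245]), 'opening': 1.0003607650394613}
scene {'K': array([[415.82408388,   0.        , 318.83757424],
       [  0.        , 415.82408388, 208.28409326],
       [  0.        ,   0.        ,   1.        ]]), 'k1': 0.014284402748881665, 'R': array([[-0.50970516,  0.86023318,  0.01412567],
       [ 0.56358126,  0.34624846, -0.74999211],
       [-0.65005909, -0.37431389, -0.66129592]]), 't': array([ 0.28538778, -0.29582991,  1.43315013])}
side {'K
[... 269 characters left out ...]
1e-01,  6.03694473e-01, -6.72355818e-01],
       [ 3.89645067e-01, -5.47940991e-01, -7.40227932e-01]]), 't': array([0.46099309, 0.29060104, 1.33378205])}
wrist {'K': array([[331.5691642 ,   0.        , 321.47210249],
       [  0.        , 331.5691642 , 197.97903794],
       [  0.        ,   0.        ,   1.        ]]), 'k1': -0.011874053149311701, 'mount': array([[-1.26541703e-03, -9.62969502e-01, -2.69607376e-01,
         6.92984153e-02],
       [ 9.99999131e-01, -1.31811765e-03,  1.44327010e-05,
        -7.65684931e-04],
       [-3.69272491e-04, -2.69607123e-01,  9.62970333e-01,
        -1.43263578e-01],
       [ 0.00000000e+00,  0.00000000e+00,  0.00000000e+00,
         1.00000000e+00]])}
```

View pics/scene0.png

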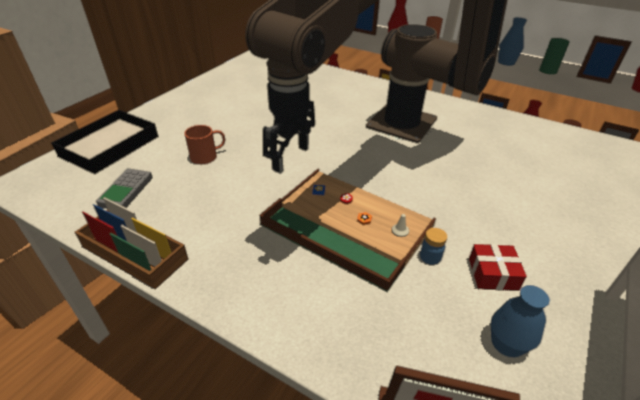

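View pics/wrist0.png

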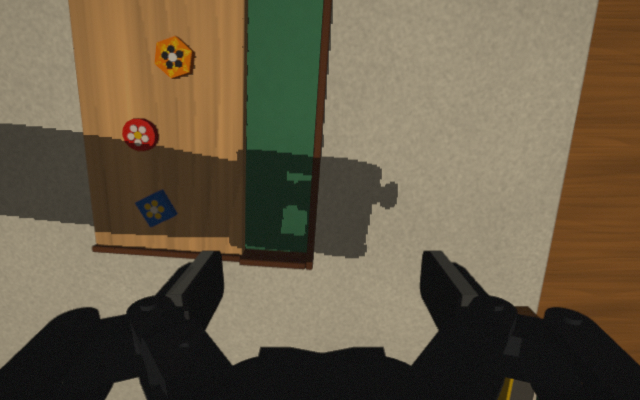

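The scene view shows the row along y as blue square, red round, orange hex, then cone (scene px ~(401,230)), with the jar just beyond. The wrist view shows hex at (174,57), round at (139,134), square at (156,209), and the board lip near column 245.

```bash
cat > h.py <<'E'
from plant import *
import numpy as np, cv2
from scipy.spatial.transform import Rotation as Ro
def cam(n,s=None):
    c=camera_info(n)
    if n=="wrist":
        s=s or get_state(); M=np.array(c["mount"]);T=np.eye(4);T[:3,:3]=Ro.from_quat(s["tcp_rot"]).as_matrix();T[:3,3]=s["eef_pos"]
        W=T@M; return c,W[:3,:3],W[:3,3]
    R=np.array(c["R"]);return c,R.T,-R.T@np.array(c["t"])
def pt(n,uv,z,s=None):
    c,R,o=cam(n,s);K=np.array(c["K"])
    p=cv2.undistortPoints(np.array([[uv]],float),K,np.array([c["k1"],0,0,0]))[0,0]
    d=R@np.array([p[0],p[1],1]);return (o+d*(z-o[2])/d[2])*1000
def px(n,X,s=None):
    c,R,o=cam(n,s)
    r=cv2.projectPoints(np.array([R.T@(np.array(X)/1000-o)]),np.zeros(3),np.zeros(3),np.array(c["K"]),np.array([c["k1"],0,0,0.]))[0]
    return r[0,0]
E
python3 - <<'E'
from h import *
im=cv2.cvtColor(cv2.imread("pics/wrist0.png"),cv2.COLOR_BGR2HSV)
for n,uv in dict(round=(139,134),sq=(156,209),hex=(174,57)).items(): print(n,pt("wrist",uv,.03).round(0))
for n,uv,z in [("lip",(246,10),.02),("lip",(244,150),.02),("near",(75,40),.02),("near",(92,225),.02),("nearcorner",(93,249),.028),("farcorner",(312,267),.035),("farwall",(327,20),.035),("farwall",(316,200),.035)]: print(n,pt("wrist",uv,z).round(0))
for n,uv,z in [("cone",(401,231),.02),("conetip",(402,213),.075),("sq",(319,189),.03),("rd",(346,198),.03),("hex",(364,218),.03),("nearcornL",(318,171),.028),("nearcornR",(435,220),.028),("farR",(389,285),.035),("farL",(262,219),.035),("jar",(434,236),.075),("gift",(498,252),.05),("mug",(202,130),.09)]: print(n,pt("scene",uv,z).round(0))
im=cv2.imread("pics/scene0.png")[150:310,230:480];cv2.imwrite("pics/c1.png",cv2.resize(im,None,fx=3.2,fy=3.2,interpolation=cv2.INTER_CUBIC))
E
```

```text
round [486.  42.  30.]
sq [493. -39.  30.]
hex [531. 115.  30.]
lip [601. 158.  20.]
lip [591.  24.  20.]
near [430. 132.  20.]
near [411. -61.  20.]
nearcorner [413. -87.  28.]
farcorner [ 662. -106.   35.]
farwall [679. 146.  35.]
farwall [667. -27.  35.]
cone [521. 207.  20.]
conetip [521. 201.  75.]
sq [497. -37.  30.]
rd [492.  41.  30.]
hex [537. 115.  30.]
nearcornL [427. -82.  28.]
nearcornR [450. 266.  28.]
farR [699. 251.  35.]
farL [674. -93.  35.]
jar [555. 290.  75.]
gift [502. 422.  50.]
mug [ 505. -427.   90.]
```

View pics/c1.png

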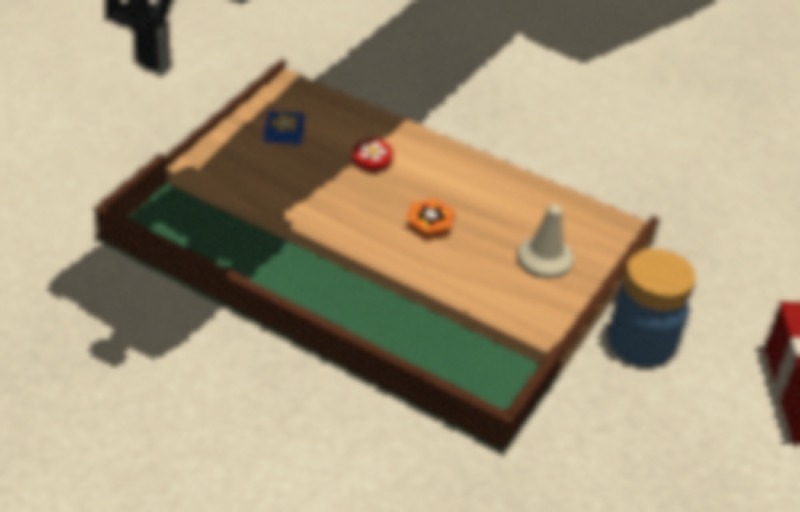

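The crop confirms the order square, round, hex, cone, and that board yaw is about −0.08 rad. Both views agree on the pendants to within about 6 mm: round (489,41), square (495,−38), hex (534,115), cone (521,205). I'll turn the tool so the jaws lie along the board's y, nearly close it, and go behind the red pendant.

```bash
python3 -m jog '{"travel":[[-16,3,-6],[-16,3,-6],[-16,3,-6],[-16,3,-6],[-16,3,-6]],"dr":[[0,0,-6.75],[0,0,-6.75],[0,0,-6.75],[0,0,-6.75],[0,0,-6.75]],"jaw":[210,210,210,210,210]}' 
python3 -m jog '{"travel":[[-16,3,-6],[-16,3,-6],[-16,3,-6],[-16,3,-6],[-16,3,-6]],"dr":[[0,0,-6.75],[0,0,-6.75],[0,0,-6.75],[0,0,-6.75],[0,0,-6.75]],"jaw":[210,210,210,210,210]}' 
python3 -m jog '{"travel":[[-16,3,-6],[-16,3,-6],[-16,3,-6],[-16,3,-6],[0,0,0]],"dr":[[0,0,-6.75],[0,0,-6.75],[0,0,-6.75],[0,0,-6.75],[0,0,0]],"jaw":[210,210,210,210,210]}' 
python3 - <<'E'
from h import *
s=get_state();print(s["eef_pos"],Ro.from_quat(s["tcp_rot"]).as_matrix().round(3),s["opening"],s["qpos"].round(2))
cv2.imwrite("pics/w1.png",read_camera("wrist")[:,:,::-1]); np.save("s1.npy",np.r_[s["eef_pos"],s["tcp_rot"]])
E
```

```text
time: 0.52
eef_pos: [0.5938, 0.0152, 0.2003]
tcp_rot: [0.883, 0.469, -0.001, -0.0]
contact_force: [-0.1, 0.5, -0.5]
opening: 0.302
time: 0.93
eef_pos: [0.5138, 0.0302, 0.1705]
tcp_rot: [0.981, 0.192, -0.001, -0.0]
contact_force: [0.0, 0.6, -0.1]
opening: 0.178
time: 1.35
eef_pos: [0.4473, 0.0428, 0.1449]
tcp_rot: [0.999, -0.04, -0.003, -0.0]
contact_force: [-0.8, -0.2, -0.6]
opening: 0.175
[0.44730297 0.0428168  0.14491785] [[ 0.997 -0.08  -0.006]
 [-0.08  -0.997  0.001]
 [-0.006 -0.    -1.   ]] 0.1749252879278232 [-0.13 -0.13  2.19  0.    1.09  1.52]
```

View pics/w1.png

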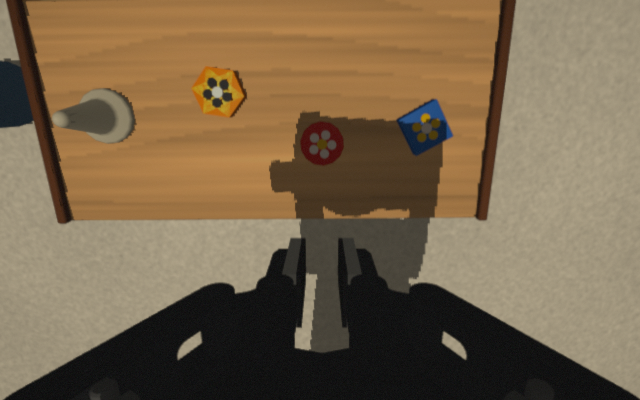

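All three pendants and the cone are in view: red (322,144), square (425,127), hex (219,92), cone foot ~(107,115), near board edge (72,220)–(478,217).

```bash
python3 - <<'E'
from h import *
a=np.load("s1.npy");s=dict(eef_pos=a[:3],tcp_rot=a[3:])
e=[pt("wrist",uv,.02,s) for uv in((72,220),(478,217))]
print("near",np.array(e).round(0)); d=e[0]-e[1];yaw=np.arctan2(-d[0],d[1]);print("yaw",yaw)
for n,uv,z in [("red",(322,144),.03),("sq",(425,127),.03),("hex",(219,92),.03),("conefoot",(107,115),.022)]:
    p=pt("wrist",uv,z,s); print(n,p.round(0), "ahead of near edge",((p-e[1])[:2]@[np.cos(yaw),np.sin(yaw)]).round(0))
E
```

```text
near [[437. 261.  20.]
 [411. -88.  20.]]
yaw -0.07291438873420633
red [485.  40.  30.] ahead of near edge 64.0
sq [492. -39.  30.] ahead of near edge 77.0
hex [530. 114.  30.] ahead of near edge 103.0
conefoot [521. 206.  22.] ahead of near edge 88.0
```

```bash
python3 -m jog '{"travel":[[0,0,-28],[0,0,-28],[0,0,-28],[0,0,-20],[0,0,-12]],"dr":[[0,0,0],[0,0,0],[0,0,0],[0,0,0],[0,0,0]],"jaw":[210,210,210,210,210]}' 
python3 -m jog '{"travel":[[0,0,-4],[0,0,0]],"dr":[[0,0,0],[0,0,0]],"jaw":[210,210]}' 
python3 - <<'E'
from h import *
cv2.imwrite("pics/w2.png",read_camera("wrist")[:,:,::-1])
E
```

```text
time: 1.82
eef_pos: [0.4507, 0.0419, 0.0292]
tcp_rot: [0.999, -0.038, -0.001, -0.0]
contact_force: [-1.2, -0.5, -0.7]
opening: 0.176
time: 1.98
eef_pos: [0.4512, 0.0419, 0.0266]
tcp_rot: [0.999, -0.038, -0.001, -0.0]
contact_force: [0.7, 0.1, 0.3]
opening: 0.176
```

View pics/w2.png

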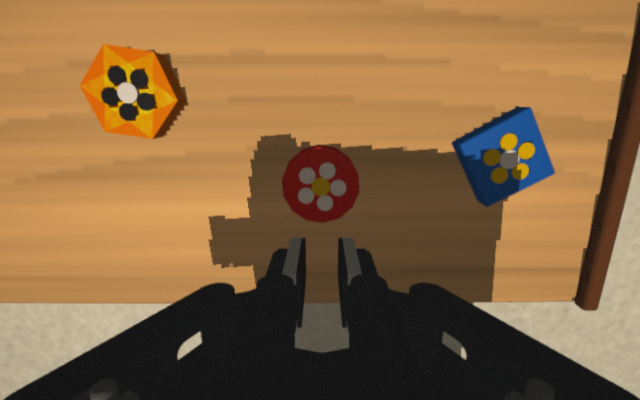

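Red (321,184) is centred ahead of the fingers, with the hex and square well to the sides. I'll lower slightly and sweep slowly.

```bash
python3 -m jog '{"travel":[[0,0,-2.5],[8,-0.6,0],[8,-0.6,0],[8,-0.6,0],[8,-0.6,0]],"dr":[[0,0,0],[0,0,0],[0,0,0],[0,0,0],[0,0,0]],"jaw":[210,210,210,210,210]}' 
python3 -m jog '{"travel":[[8,-0.6,0],[8,-0.6,0],[8,-0.6,0],[8,-0.6,0],[8,-0.6,0]],"dr":[[0,0,0],[0,0,0],[0,0,0],[0,0,0],[0,0,0]],"jaw":[210,210,210,210,210]}' 
python3 - <<'E'
from h import *
cv2.imwrite("pics/w3.png",read_camera("wrist")[:,:,::-1])
E
```

```text
time: 2.45
eef_pos: [0.4847, 0.0395, 0.0256]
tcp_rot: [0.999, -0.039, 0.001, 0.0]
contact_force: [-0.6, 0.3, -0.0]
opening: 0.173
time: 2.87
eef_pos: [0.5238, 0.0366, 0.0247]
tcp_rot: [0.999, -0.039, -0.0, -0.0]
contact_force: [-1.1, 0.0, -0.9]
opening: 0.178
```

View pics/w3.png

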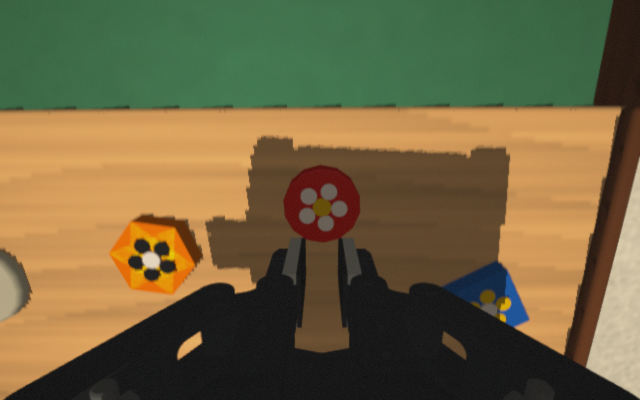

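The red is held against both fingertips at (321,203); the lip lies ahead at row 106.

```bash
python3 -m jog '{"travel":[[8,-0.6,0],[8,-0.6,0],[8,-0.6,0],[8,-0.6,0],[8,-0.6,0]],"dr":[[0,0,0],[0,0,0],[0,0,0],[0,0,0],[0,0,0]],"jaw":[210,210,210,210,210]}' 
python3 -m jog '{"travel":[[7,-0.5,0],[7,-0.5,0],[7,-0.5,0],[7,-0.5,0],[7,-0.5,0]],"dr":[[0,0,0],[0,0,0],[0,0,0],[0,0,0],[0,0,0]],"jaw":[210,210,210,210,210]}' 
python3 -m jog '{"travel":[[4,-0.3,0],[0,0,0],[-10,0,20],[-15,0,30],[-15,0,30]],"dr":[[0,0,0],[0,0,0],[0,0,0],[0,0,0],[0,0,0]],"jaw":[210,210,210,210,210]}' 
python3 - <<'E'
from h import *
cv2.imwrite("pics/w4.png",read_camera("wrist")[:,:,::-1])
s=get_state(); np.save("s4.npy",np.r_[s["eef_pos"],s["tcp_rot"]])
E
```

```text
time: 3.33
eef_pos: [0.5639, 0.0336, 0.0248]
tcp_rot: [0.999, -0.039, 0.0, -0.0]
contact_force: [-0.4, -0.2, -0.7]
opening: 0.179
time: 3.75
eef_pos: [0.5986, 0.0311, 0.0247]
tcp_rot: [0.999, -0.039, -0.0, -0.0]
contact_force: [-0.1, 0.6, -0.1]
opening: 0.176
time: 4.17
eef_pos: [0.5604, 0.031, 0.1042]
tcp_rot: [0.999, -0.039, -0.002, -0.0]
contact_force: [0.4, -0.3, 0.5]
opening: 0.179
```

View pics/w4.png

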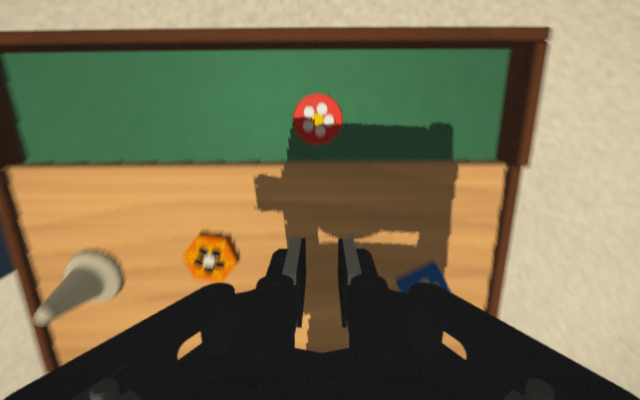

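Red lies flat on the green floor at (318,119). Next the square: go to (449,−36) and descend.

```bash
python3 -m jog '{"travel":[[-22,-13,0],[-22,-14,0],[-22,-13,0],[-22,-14,0],[-23,-13,0]],"dr":[[0,0,0],[0,0,0],[0,0,0],[0,0,0],[0,0,0]],"jaw":[210,210,210,210,210]}' 
python3 -m jog '{"travel":[[0,0,-28],[0,0,-28],[0,0,-16],[0,0,-7],[0,0,0]],"dr":[[0,0,0],[0,0,0],[0,0,0],[0,0,0],[0,0,0]],"jaw":[210,210,210,210,210]}' 
python3 - <<'E'
from h import *
cv2.imwrite("pics/w5.png",read_camera("wrist")[:,:,::-1])
E
```

```text
time: 4.63
eef_pos: [0.4499, -0.0366, 0.1047]
tcp_rot: [0.999, -0.039, 0.0, 0.0]
contact_force: [-0.3, -0.7, 0.5]
opening: 0.174
time: 5.05
eef_pos: [0.4494, -0.0357, 0.0242]
tcp_rot: [0.999, -0.039, -0.002, -0.001]
contact_force: [-0.3, 0.5, 0.6]
opening: 0.181
```

View pics/w5.png

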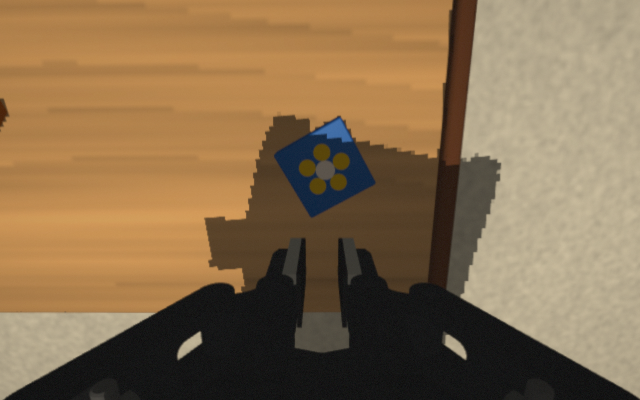

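The square is centred ahead at (325,168), with the −y rail well to the side. I'll sweep it all the way.

```bash
for i in 1 2 3; do python3 -m jog '{"travel":[[8,-0.6,0],[8,-0.6,0],[8,-0.6,0],[8,-0.6,0],[8,-0.6,0]],"dr":[[0,0,0],[0,0,0],[0,0,0],[0,0,0],[0,0,0]],"jaw":[210,210,210,210,210]}' | grep -v rot; done
python3 -m jog '{"travel":[[7,-0.5,0],[7,-0.5,0],[7,-0.5,0],[7,-0.5,0],[0,0,0]],"dr":[[0,0,0],[0,0,0],[0,0,0],[0,0,0],[0,0,0]],"jaw":[210,210,210,210,210]}' 
python3 -m jog '{"travel":[[-10,0,20],[-15,0,30],[-15,0,30]],"dr":[[0,0,0],[0,0,0],[0,0,0]],"jaw":[210,210,210]}' 
python3 - <<'E'
from h import *
cv2.imwrite("pics/w6.png",read_camera("wrist")[:,:,::-1])
E
```

```text
time: 5.52
eef_pos: [0.4926, -0.0394, 0.0265]
contact_force: [-0.6, 1.0, 0.4]
opening: 0.18
time: 5.93
eef_pos: [0.5317, -0.0422, 0.0258]
contact_force: [-2.1, 0.5, 1.0]
opening: 0.178
time: 6.35
eef_pos: [0.5719, -0.0452, 0.0258]
contact_force: [-1.1, -0.2, 0.2]
opening: 0.178
time: 6.77
eef_pos: [0.6006, -0.0475, 0.0262]
tcp_rot: [0.999, -0.039, 0.001, 0.0]
contact_force: [0.3, -1.4, 0.1]
opening: 0.175
time: 7.02
eef_pos: [0.5576, -0.0469, 0.1053]
tcp_rot: [0.999, -0.039, -0.002, -0.0]
contact_force: [-0.4, -0.1, -0.5]
opening: 0.174
```

View pics/w6.png

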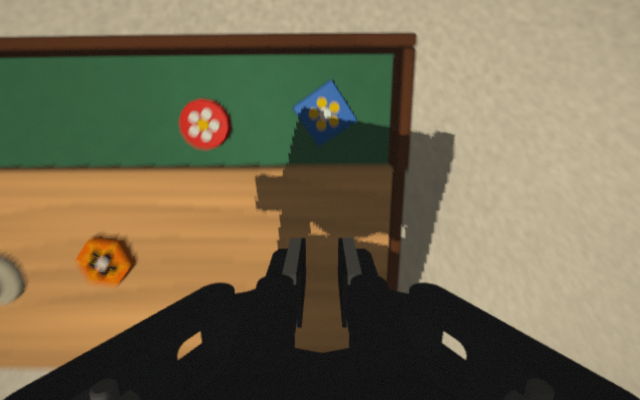

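Square (325,113) and red (204,124) both lie flat in the trough. Next the hex: go to (489,117).

```bash
python3 -m jog '{"travel":[[-14,33,0],[-14,33,0],[-14,33,0],[-14,33,0],[-13,32,0]],"dr":[[0,0,0],[0,0,0],[0,0,0],[0,0,0],[0,0,0]],"jaw":[210,210,210,210,210]}' 
python3 -m jog '{"travel":[[0,0,-28],[0,0,-28],[0,0,-16],[0,0,-8],[0,0,0]],"dr":[[0,0,0],[0,0,0],[0,0,0],[0,0,0],[0,0,0]],"jaw":[210,210,210,210,210]}' 
python3 - <<'E'
from h import *
cv2.imwrite("pics/w7.png",read_camera("wrist")[:,:,::-1])
E
```

```text
time: 7.48
eef_pos: [0.489, 0.1182, 0.1059]
tcp_rot: [0.999, -0.04, 0.0, -0.0]
contact_force: [0.8, 0.6, 0.8]
opening: 0.179
time: 7.9
eef_pos: [0.4883, 0.1168, 0.0238]
tcp_rot: [0.999, -0.039, -0.002, 0.0]
contact_force: [-1.5, -0.1, 0.2]
opening: 0.174
```

View pics/w7.png

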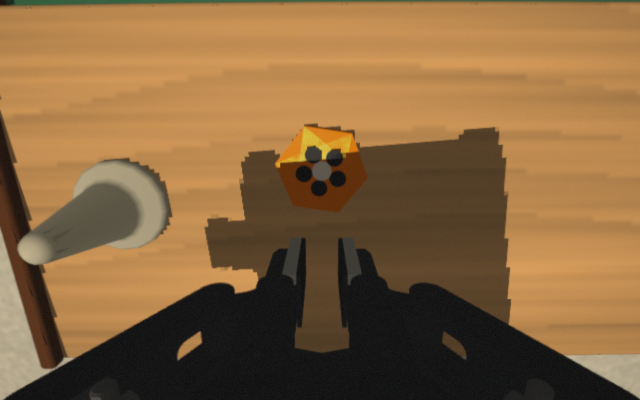

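The hex (321,168) is centred, and the cone at left is clear of the finger path.

```bash
for i in 1 2; do python3 -m jog '{"travel":[[8,-0.6,0],[8,-0.6,0],[8,-0.6,0],[8,-0.6,0],[8,-0.6,0]],"dr":[[0,0,0],[0,0,0],[0,0,0],[0,0,0],[0,0,0]],"jaw":[210,210,210,210,210]}' | grep -v rot; done
python3 -m jog '{"travel":[[8,-0.6,0],[8,-0.6,0],[8,-0.5,0],[8,-0.5,0],[7,-0.5,0]],"dr":[[0,0,0],[0,0,0],[0,0,0],[0,0,0],[0,0,0]],"jaw":[210,210,210,210,210]}' 
python3 -m jog '{"travel":[[0,0,0],[-10,0,20],[-15,0,30],[-20,-10,40],[-20,-10,40]],"dr":[[0,0,0],[0,0,0],[0,0,0],[0,0,0],[0,0,0]],"jaw":[210,210,210,210,210]}' 
python3 -m jog '{"travel":[[-5,-10,35],[0,0,0],[0,0,0]],"dr":[[0,0,0],[0,0,0],[0,0,0]],"jaw":[210,210,210]}' 
python3 - <<'E'
from h import *
w=read_camera("wrist");b=read_camera("scene")[150:310,200:520]
cv2.imwrite("pics/w8.png",np.vstack([cv2.resize(w,(480,300)),cv2.resize(b,(480,240))])[:,:,::-1])
for n,uv,z in [("red",0,0)]: pass
E
```

```text
time: 8.37
eef_pos: [0.5318, 0.1136, 0.0267]
contact_force: [-0.4, 0.3, -0.2]
opening: 0.179
time: 8.78
eef_pos: [0.5707, 0.1108, 0.0257]
contact_force: [0.1, -0.5, 0.6]
opening: 0.175
time: 9.2
eef_pos: [0.6099, 0.108, 0.0258]
tcp_rot: [0.999, -0.039, 0.0, -0.0]
contact_force: [1.2, -0.3, 0.3]
opening: 0.179
time: 9.62
eef_pos: [0.546, 0.0901, 0.1487]
tcp_rot: [0.999, -0.039, -0.001, 0.0]
contact_force: [1.0, 0.3, 0.1]
opening: 0.174
time: 9.87
eef_pos: [0.5441, 0.0796, 0.187]
tcp_rot: [0.999, -0.04, 0.003, -0.0]
contact_force: [0.3, 0.4, -1.2]
opening: 0.18
```

View pics/w8.png

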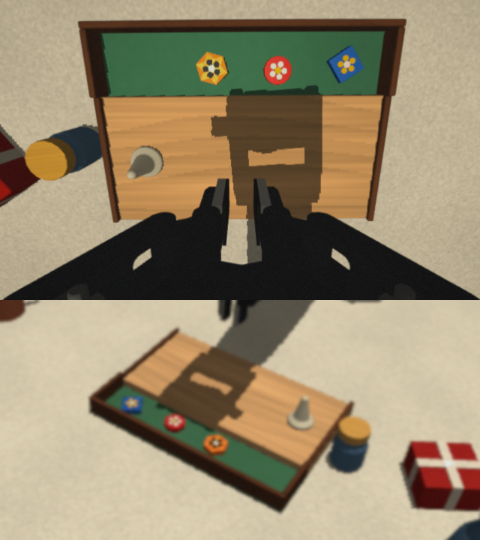

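Hex (211,68), red (278,70) and square (346,65) all lie on the green floor. The cone foot is at scene px (400,231), as before. Jar and box look unchanged, and the arm is clear of everything.

```bash
python3 -c "
from plant import *
print(sign_off())"
```

```text
the job is handed in; nothing more can be done
None
```

I pushed the red round, the blue square and then the orange hex pendant over the lip with the nearly shut fingertips, one sweep each. All three dropped into the trough, and I handed the job in at about 10 s of the 56 s allowed.

**Last look:** The wrist and scene pictures, taken with the arm raised clear, show all three pendants lying flat on the green floor. The cone is within a pixel or so of where it stood, and the jar and gift box look unmoved. The mug was only at the edge of that picture, and the arm never went near it.

**Forces:** Contact forces stayed within about 2 N in the readings, which come only at the end of each move.

**Disagreement:** The scene and wrist cameras differed by about 4–6 mm in x on the pendants and by up to about 14 mm at one board corner. I followed the wrist camera, and each pendant was centred on the fingers when its sweep began.

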